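Hold the tile exposure shutter half open

ROBOT

A 6-joint arm with a two-finger parallel gripper is mounted at the origin on the work surface; the furniture and walls round the work are solid. World frame = base frame: x ahead of the robot, y to its left, z up, the work surface at z = 0. Lengths are in m, angles in rad, forces in N, time in s.
With the tool pointing down it reaches from about 0.375 to 0.9 m from the base axis. Payload 3.1 kg.
Tool frame: the origin (TCP) lies on the centre line of the jaws, within the pads' length; the fingertips stand robot.tip_reach ahead of it and the grasp point (between the pads) lies 8 mm behind it (robot.tip_reach is the distance from the TCP to the fingertips, in m); z points along the fingers, y is the line along which they close (so a half turn about z gives the same grasp; the last joint's range is limited). The gripper opens to 87 mm and grips with 3 to 60 N. Pads are 19 mm wide; open, the fingers measure 117 mm over their backs; the gripper's body (75 mm by 190 mm) begins 51 mm behind the grasp point.
Start: joints at [-1.417, 0.527, 1.433, -0, 1.181, -0.178], TCP at [0.204, -0.591, 0.234] pointing down, gripper open.
Joint ranges: [-3.08, 3.08], [-0.75, 2.2], [0.22, 2.44], [-1.43, 4.57], [0, 2.65], [-2.85, 2.85]. Speed limits (rad/s): [2.79, 2.79, 3.14, 3.14, 3.14, 3.14].

INTERFACE

Orientations are given as a unit quaternion [x, y, z, w].
In Python, from rig import robot gives the robot as it stands.
- The arm moves only by the tool jog_arm, never from a script. Its argument "motion" is one flat list of numbers, 7 for each row, row after row: the shift along the tool's x, y, z scaled (see below), then the turn, a rotation vector about the tool's x, y, z scaled (see below), then the gripper's target within -1 to 1 (shut at 1, half-way at 0, fully open at -1). In form: [x, y, z, rx, ry, rz, hand, x, y, z, rx, ry, rz, hand, ...]. A call has 1 to 12 rows; each row shifts and turns the commanded pose from where the row before left it, along the tool's axes as they then stand; what a row does not reach is not made up. The controller multiplies each number of a shift by 4 cm and each number of a turn by 4 degrees. A row lasts 1/8 s, in which the tool goes at most 62.5 mm and 10.7 degrees, less where a joint would pass 70% of its speed; a pose out of reach is approached as far as the arm can. A call with a number of a shift or a turn outside -1 to 1 is refused whole. A call with a gripper value outside its range is refused whole. The fingers move at their own pace and stop on an object; "grip_force" is the grip in N (left out, the last holds). Time passes only in rows, so rows that do not move let the fingers close. It gives the time, the measured TCP pose, the force, the opening and the grip force at its end, in the units of the state.
- robot.get_obs(): the state, without advancing time (a new reading comes with each control period).
- robot.camera(name): name is "side" or "top" or "wrist"; returns the picture (384x512x3 uint8, blue, green, red); there is no depth.
- robot.calibration(name): a dict with "fx", "fy", "cx", "cy" (pixels), "R" (3x3) and "t" (3): a world point X has camera coordinates R X + t; the wrist camera has in their place "T_tool_cam" (4x4, takes a point from camera to tool coordinates, whose origin is the TCP and whose axes are the flange's). Camera axes: x right, y down, z forward; pixel columns grow to the right and rows downward; lengths in m; the calibration is good to about 2 mm. A picture is of the moment at which its call begins: read the wrist's pose just before it. calibration takes no time and is no camera call.
- robot.hand_in(): hands the job in; it is judged then, once.
The state is a dict: "time": time; "q": joint angles; "joint_velocities": joint speeds; "joint_torque": joint torques, N m; "position": TCP position; "tool_rot": TCP orientation; "ft_force": force on the tool from outside, world axes, zero at the start; "moment": the same for the moment, N m; "grip_width": finger opening in m; "grip_force": force on a finger pad.
Only numpy, scipy, OpenCV 4.12 (cv2) and the standard library are available. Lean on these libraries where they do the work, as an engineer would, in place of code of your own. Each camera call takes 0.05 s, during which the arm holds its last target. There are 200 camera calls.

TASK

Two glaze test tiles lie side by side in the grey exposure box, under a sprung metal shutter. First swing the lamp arm, which hangs over the shutter, by its black knob to the robot's right until the lamp is clear of the box, and leave it there; then slide the red shutter handle along its rails to the robot's left against the spring, until the shutter's leading edge stands at the red half-travel marks and only the first, teal tile is uncovered. Never open the shutter as far as three quarters of its travel, do not disturb the things standing around, and finish while still holding the shutter steady at half travel: if it is let go, it springs shut.

Things in the scene. Friction and masses are not known exactly. Their poses are not given: they have to be found in the camera images.
- exposure_box: grey box with an aluminium top, fixed to the table, 150 mm (its x) by 330 mm (its y), top face 70 mm above the table. Origin: centre of its underside; x points away from the robot, y to the robot's left (turned by up to 0.3 rad), z up. A spring tube, 23 mm thick, lies on the top from y = 44 to 160 mm. Dark guide rails (x = 45 to 59 mm either side, up to 83 mm high) run along y beside the shutter.
- window (a point): centre of the 70 mm (x) by 84 mm (y) window in the box's top, at the box's y = -95 mm, 70 mm above the table; two tiles lie under it, the first (teal glaze) in its -y half, which the shutter uncovers first, the second (amber) in its +y half
- half_mark (a point): midway between the two red half-travel marks on the rails (box's y = -3 mm), 83 mm above the table: the shutter's leading (+y) edge belongs here at half travel. White marks show the edge when shut (y = -45 mm) and fully open (y = 39 mm).
- shutter (a joint): travel of the steel shutter plate (96 x 100 x 5 mm) along the box's +y, in m: 0 = shut (it starts so), 0.084 = fully open, half travel = 0.042. A spring (120 N/m) shuts it: about 3.6 N when shut, 8.6 N at half travel, 13.7 N fully open, plus 0.4 N of friction.
- shutter_handle (a point): red upright fin on the shutter, 40 mm (its x) by 14 mm (its y) by 42 mm tall, to be pinched across its 14 mm or pushed to +y. This point: centre of its underside, 77 mm above the table (fin top 119); axes parallel to the box's. Shut, it stands at the box's x = 0, y = -95 mm. Foot 50 x 24 x 3 mm; a lug 9 mm tall stands 35 mm beyond the fin in +y, else the plate is clear either side.
- lamp_arm (a joint): angle of the lamp arm about its upright hinge, rad: 0 = the arm points from the hinge to the box's -x, over the shutter; it grows counterclockwise seen from above (lamp to the robot's right, the box's -y) up to a stop at 1.5, arm along the box's -y. The lamp is clear of the box from about 1.1 on. Starts within 0.3 of 0. It stays where it is left (stiff hinge, 0.08 N m).
- lamp_hinge (a point): on the axis of the lamp arm's upright hinge, at the height of the arm (172 mm above the table), at the box's x = 105 mm, y = -95 mm; post 18 mm thick.
- lamp_knob (a point): on the axis of the upright black round knob on the lamp arm, 213 mm above the table, 90 mm from the hinge axis. The knob is 18 mm thick and stands from 180 to 235 mm above the table, on a 26 mm collar 3 mm tall. The arm is a white tube, 16 mm thick, centred 172 mm high; the white lamp shade, 84 mm across, hangs 140 mm from the hinge, underside 132 mm above the table.
- celadon_bottle: green bottle, 58 mm across, 166 mm tall, standing behind the box; origin: centre of its underside. Leave alone.
- blue_bottle: blue and white bottle, 67 mm across, 151 mm tall; origin: centre of its underside. Leave alone.
- buff_cup: buff clay cup, 78 mm across, 76 mm tall; origin: centre of its underside. Leave alone.
- lidded_jar: small jar with a brown lid, 70 mm across, 102 mm tall; origin: centre of its underside. Leave alone.
- tape_roll: yellow roll of tape lying flat, 89 mm across, 24 mm tall; origin: centre of its underside. Leave alone.
- rubber_kidney: flat red rubber kidney, 63 x 100 x 8 mm, lying on the table; origin: centre of its underside. Leave alone.

How it is judged:
By the outcome, as a careful person would: the job done as asked, in the order asked, and still so for the second after the job is handed in, while the arm keeps its last pose, push and grip.
It also fails if it takes over 46 s, if anything falls off the work surface, if the arm or the gripper's body presses on something with over 40 N, if the wrist force passes 120 N, or if a joint passes its speed limit or range.

## Working session

There is one attempt and no reset: what is moved stays moved. The work goes in short steps, Python scripts to look and compute and a tool call to move; the robot and the scene stay as the last step left them, time stands still between calls to the robot, and variables do not carry over. Pictures are saved under pics/ and viewed, at most 10 in all, crops included, and the job is handed in when it is done.

Besides the shell and the picture viewer there is one more tool, called after "Emit:" as a command line: name --argument value ..., lists and objects as JSON in quotes. jog_arm: Moves the arm, as the interface text tells. Shifts and turns lie within -1 to 1; 1 stands for 4 cm of shift or 4 degrees of turn. Its arguments: {"type":"object","properties":{"motion":{"type":"array","items":{"type":"number"}},"grip_force":{"type":"number"}},"required":["motion"]}

```bash
mkdir -p pics; ls; python3 - <<'E'
from rig import robot
import cv2,numpy as np
print(robot.tip_reach, robot.get_obs())
for n in("top","side"):
    cv2.imwrite(f"pics/{n}0.png",robot.camera(n)); c=robot.calibration(n); print(n,c)
print(robot.calibration("wrist"))
a=cv2.imread("pics/top0.png");
E
```

```text
pics
0.011 {'time': 0.0, 'q': array([-1.41750476e+00,  5.28447465e-01,  1.43388327e+00, -4.12342818e-05,
        1.18139808e+00, -1.78496698e-01]), 'joint_velocities': array([ 2.42993144e-03, -5.20736988e-04,  2.80020780e-04,  2.20463054e-03,
       -7.36784060e-05, -5.03277269e-04]), 'joint_torque': array([ 5.95215261e-04, -4.40044749e+01, -1.76589864e+01,  6.34678896e-02,
        5.82149264e-02, -1.42330159e-04]), 'position': array([ 0.20349406, -0.59020206,  0.23258915]), 'tool_rot': array([ 9.86269239e-01,  1.65141898e-01, -5.60356169e-06, -1.06823972e-03]), 'ft_force': array([-0.28429442, -0.21298536,  0.14766151]), 'moment': array([ 0.01457737, -0.01885358, -0.03014393]), 'grip_force': 0.0, 'grip_width': 0.08669981467355123}
top {'fx': 417.34262537244234, 'fy': 417.34262537244234, 'cx': 248.42756917316458, 'cy': 194.1906459642411, 'R': array([[-0.01441092, -0.99976149, -0.01640986],
       [-0.99462163,  0.01601644, -0.10232935],
       [ 0.10256777,  0.01484694, -0.99461521]]), 't': array([-0.06229705,  0.58024519,  1.24032541])}
side {'fx': 399.7271549913138, 'fy': 399.7271549913138, 'cx': 259.2566051913166, 'cy': 189.02382570279656, 'R': array([[ 0.58140997,  0.81357079, -0.00806319],
       [ 0.66886989, -0.48359641, -0.56457735],
       [-0.46322297,  0.32285767, -0.82534078]]), 't': array([-0.24627137, -0.33097771,  1.66881114])}
{'fx': 324.43490081685184, 'fy': 324.43490081685184, 'cx': 262.0848716467271, 'cy': 192.85682786254867, 'T_tool_cam': array([[-8.89637377e-04, -9.66835783e-01, -2.55397292e-01,
         7.04280665e-02],
       [ 9.99999426e-01, -1.01257709e-03,  3.49881945e-04,
         2.74128326e-04],
       [-5.96887832e-04, -2.55396834e-01,  9.66836129e-01,
        -1.50864658e-01],
       [ 0.00000000e+00,  0.00000000e+00,  0.00000000e+00,
         1.00000000e+00]])}
```

View pics/top0.png

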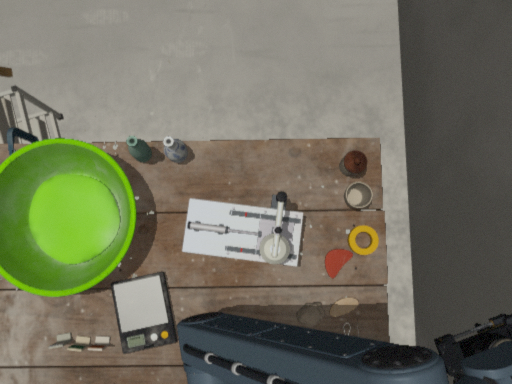

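View pics/side0.png

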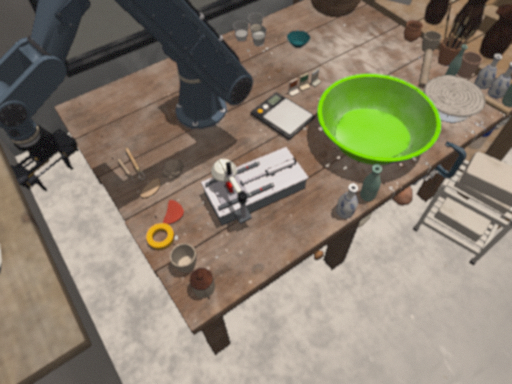

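Top view: box corners near (190,200), (303,212), (298,265) and (183,252). The lamp shade is at (275,248), and the hinge and knob are near (280,200). Bottles stand behind the box on the left; the kidney and tape are to its right at (338,262) and (363,240).

```bash
cat > h.py <<'E'
import numpy as np,cv2
from rig import robot
from scipy.spatial.transform import Rotation as Rn
def cast(n,uv,z,pose=None):
    c=robot.calibration(n); uv=np.atleast_2d(uv).astype(float)
    d=np.c_[(uv[:,0]-c["cx"])/c["fx"],(uv[:,1]-c["cy"])/c["fy"],np.ones(len(uv))]
    if n=="wrist":
        p,q=pose; R=Rn.from_quat(q).as_matrix(); T=c["T_tool_cam"]
        o=R@T[:3,3]+p; d=d@(R@T[:3,:3]).T
    else:
        o=-c["R"].T@c["t"]; d=d@c["R"]
    return o+d*((z-o[2])/d[:,2])[:,None]
E
python3 - <<'E'
from h import *
a=cv2.imread("pics/top0.png")
cv2.imwrite("pics/topc.png",cv2.resize(a[180:285,170:320],None,fx=5,fy=5,interpolation=cv2.INTER_CUBIC))
hsv=cv2.cvtColor(a,cv2.COLOR_BGR2HSV)
roi=a[180:285,165:320].astype(int)
m=((roi.min(2)>125)).astype(np.uint8)
m=cv2.morphologyEx(m,cv2.MORPH_CLOSE,np.ones((15,15)))
n,l,s,c=cv2.connectedComponentsWithStats(m);k=1+s[1:,4].argmax()
cn=max(cv2.findContours((l==k).astype(np.uint8),0,2)[0],key=cv2.contourArea)
r=cv2.minAreaRect(cn);b=cv2.boxPoints(r)+[165,180];print(r,b)
P=cast("top",b,.07);print(P,P.mean(0))
E
```

```text
((81.79218292236328, 51.58171844482422), (127.6462631225586, 63.23505783081055), 3.399714231491089) [[181.20640945 259.3588028 ]
 [184.95633316 196.23503113]
 [312.37796021 203.80463409]
 [308.6280365  266.92840576]]
[[ 0.3878802   0.12626903  0.07      ]
 [ 0.57197887  0.11556768  0.07      ]
 [ 0.54369839 -0.25868872  0.07      ]
 [ 0.36127253 -0.24240617  0.07      ]] [ 0.4662075  -0.06481454  0.07      ]
```

View pics/topc.png

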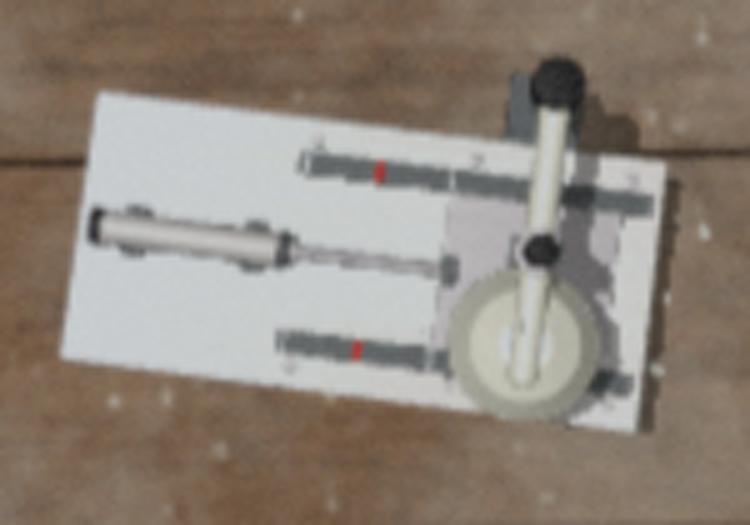

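The crop shows the box corners at crop px (98,92), (665,160), (638,432) and (62,358), and the red marks at (380,172) and (357,350). The knob top is at (541,250), the hinge at about (557,82), and the shade centre at (524,343).

```bash
python3 - <<'E'
from h import *
f=lambda p:(np.array(p)/5-.4)+[170,180]
C=cast("top",f([(98,92),(665,160),(638,432),(62,358)]),.07)[:,:2]
M=cast("top",f([(380,172),(357,350)]),.083)[:,:2]
L=np.array([[.075,.165],[.075,-.165],[-.075,-.165],[-.075,.165],[.052,-.003],[-.052,-.003]])
W=np.r_[C,M]
l=L-L.mean(0);w=W-W.mean(0)
th=np.arctan2((l[:,0]*w[:,1]-l[:,1]*w[:,0]).sum(),(l*w).sum())
R=np.array([[np.cos(th),-np.sin(th)],[np.sin(th),np.cos(th)]])
t=W.mean(0)-R@L.mean(0)
print("th",th,"org",t,"res mm",((L@R.T+t-W)*1e3).round(1).tolist())
for n,p in dict(hinge=[.105,-.095],handle=[0,-.095],half=[0,-.003],hhalf=[0,-.053]).items(): print(n,R@p+t)
h=R@[.105,-.095]+t
k=cast("top",f([(541,250)]),.235)[0,:2]; print("knob",k, np.linalg.norm(k-h))
d=R.T@(k-h);print("lamp angle",np.arctan2(-d[1],-d[0]), d)
s=cast("top",f([(524,343)]),.172)[0,:2];d=R.T@(s-h);print("shade",s,np.linalg.norm(d),np.arctan2(-d[1],-d[0]))
for n,u,z in[("kidney",(338,262),0),("tape",(363,240),.024),("cup",(358,195),.076),("jar",(354,164),.1),("blue",(169,142),.15),("green",(133,143),.16)]: print(n,cast("top",u,z))
E
```

```text
th -0.13657919166399424 org [ 0.46573361 -0.05287863] res mm [[-4.0, -2.6], [-3.7, 2.9], [4.6, 3.4], [2.6, -3.2], [0.7, -0.0], [-0.1, -0.5]]
hinge [ 0.55682108 -0.16129021]
handle [ 0.45279889 -0.14699394]
half [ 0.46532514 -0.05585069]
hhalf [ 0.45851739 -0.10538507]
knob [ 0.4670723  -0.14698094] 0.09088233588604637
lamp angle -0.021527037057154978 [-0.09086128  0.00195628]
shade [ 0.41898483 -0.14027836] 0.13942858354777402 -0.014696895450884975
kidney [[ 0.36990491 -0.34097113  0.        ]]
tape [[ 0.43575327 -0.41360459  0.024     ]]
cup [[ 0.56688887 -0.39134581  0.076     ]]
jar [[ 0.65446482 -0.37761884  0.1       ]]
blue [[0.71702821 0.14701726 0.15      ]]
green [[0.71367904 0.24513524 0.16      ]]
```

Emit:
jog_arm --motion '[0, 0, -0.25, 0, 0, 0.96, -1, 0, 0, -0.25, 0, 0, 0.96, -1, 0, 0, -0.25, 0, 0, 0.96, -1, 0, 0, -0.25, 0, 0, 0.96, -1, 0, 0, -0.25, 0, 0, 0.96, -1, 0, 0, -0.25, 0, 0, 0.95, -1, 0, 0, -0.25, 0, 0, 0.95, -1]'

```text
time: 0.98
position: [0.2035, -0.5905, 0.3032]
tool_rot: [0.998, -0.069, -0.0, -0.001]
ft_force: [-0.2, 0.3, -0.1]
grip_width: 0.087
grip_force: 0.0
```

```bash
cat >> h.py <<'E'
def units(target):
    o=robot.get_obs(); R=Rn.from_quat(o["tool_rot"]).as_matrix()
    print("t",round(o["time"],2),"p",o["position"].round(4),"yaw",round(np.arctan2(R[1,0],R[0,0]),4),"tilt",R[:2,2].round(3),"w",round(o["grip_width"],4),"gf",round(o["grip_force"],1),"F",o["ft_force"].round(1))
    print("units",((R.T@(np.array(target)-o["position"]))/.04).round(3))
E
python3 -c "
from h import *
units([.467,-.147,.30])"
```

```text
t 0.97 p [ 0.2035 -0.5905  0.3032] yaw -0.1382 tilt [-0.     0.001] w 0.087 gf 0.0 F [-0.2  0.3 -0.1]
units [  4.997 -11.888   0.095]
```

Emit:
jog_arm --motion '[0.4, -0.95, 0, 0, 0, 0, -1, 0.42, -1, 0, 0, 0, 0, -1, 0.42, -1, 0, 0, 0, 0, -1, 0.42, -1, 0, 0, 0, 0, -1, 0.42, -1, 0, 0, 0, 0, -1, 0.42, -1, 0, 0, 0, 0, -1, 0.42, -1, 0, 0, 0, 0, -1, 0.42, -1, 0, 0, 0, 0, -1, 0.42, -1, 0, 0, 0, 0, -1, 0.42, -1, 0, 0, 0, 0, -1, 0.42, -1, 0, 0, 0, 0, -1, 0.4, -0.94, 0, 0, 0, 0, -1]'

```text
time: 2.48
position: [0.4665, -0.1453, 0.3033]
tool_rot: [0.998, -0.068, -0.0, -0.0]
ft_force: [-0.1, -1.3, -0.3]
grip_width: 0.087
grip_force: 0.0
```

Emit:
jog_arm --motion '[0, 0, 0, 0, 0, 0, -1, 0, 0, 0, 0, 0, 0, -1]'

```text
time: 2.72
position: [0.4659, -0.1469, 0.3033]
tool_rot: [0.998, -0.068, -0.0, 0.0]
ft_force: [-0.3, -0.3, -0.3]
grip_width: 0.0869
grip_force: 0.0
```

```bash
python3 -c "
from h import *
units([.467,-.147,.207])
cv2.imwrite('pics/w1.png',robot.camera('wrist'))"
```

```text
t 2.73 p [ 0.4659 -0.1469  0.3033] yaw -0.1354 tilt [-0.001 -0.   ] w 0.0869 gf 0.0 F [-0.3 -0.3 -0.3]
units [ 0.03  -0.003  2.407]
```

View pics/w1.png

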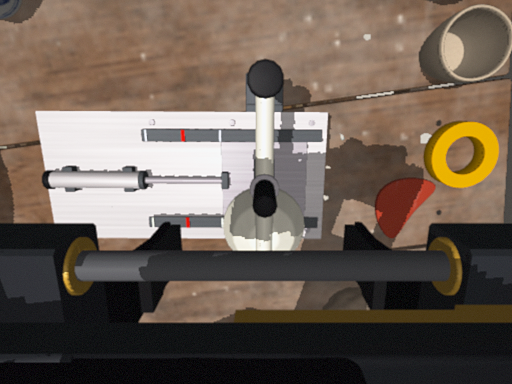

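The wrist view shows the knob top near (264,193), the red marks at (183,135) and (188,222), and the hinge cap at (265,78). I'll refine positions from these.

```bash
python3 - <<'E'
from h import *
o=robot.get_obs();P=(o["position"],o["tool_rot"])
print("knob",cast("wrist",(264,193),.235,P))
M=cast("wrist",[(183,135),(188,222)],.083,P);print("half",M.mean(0),"dir",np.arctan2(*(M[0]-M[1])[[1,0]]),np.linalg.norm(M[0]-M[1]))
print("hinge",cast("wrist",(265,78),.185,P))
E
```

```text
knob [[ 0.47793829 -0.1503359   0.235     ]]
half [ 0.46604094 -0.0570398   0.083     ] dir -0.14155492385706908 0.10415601600785829
hinge [[ 0.55714527 -0.16228406  0.185     ]]
```

Emit:
jog_arm --motion '[0.03, 0.03, 0.6, 0, 0, 0, -1, 0, 0, 0.6, 0, 0, 0, -1, 0, 0, 0.6, 0, 0, 0, -1, 0, 0, 0.6, 0, 0, 0, -1, 0, 0, 0, 0, 0, 0, -1]'

```text
time: 3.4
position: [0.4656, -0.1486, 0.2061]
tool_rot: [0.998, -0.069, -0.002, -0.001]
ft_force: [-0.1, 0.5, 1.0]
grip_width: 0.087
grip_force: 0.0
```

Emit:
jog_arm --motion '[0, 0, 0, 0, 0, 0, 0.3, 0, 0, 0, 0, 0, 0, 0.6, 0, 0, 0, 0, 0, 0, 1, 0, 0, 0, 0, 0, 0, 1, 0, 0, 0, 0, 0, 0, 1, 0, 0, 0, 0, 0, 0, 1, 0, 0, 0, 0, 0, 0, 1, 0, 0, 0, 0, 0, 0, 1]' --grip_force 10

```text
time: 4.4
position: [0.4672, -0.1482, 0.2075]
tool_rot: [0.998, -0.068, -0.0, 0.0]
ft_force: [-1.0, -0.7, -0.9]
grip_width: 0.0178
grip_force: 10.0
```

```bash
python3 - <<'E'
from h import *
units([.467,-.147,.207])
h=np.array([.5568,-.1615]);th=-.1366
p=robot.get_obs()["position"][:2];d=p-h
print(np.linalg.norm(d), np.arctan2(-d[1],-d[0])-th)
# arc waypoints in tool frame: tool x at yaw th, tool y to the right
a=np.linspace(0,1.45,13);
lx=-.09*np.cos(a);ly=.09*np.sin(a)  # tool y = -box y
print(np.c_[np.diff(lx),np.diff(ly)].round(4)/.04)
E
```

```text
t 4.4 p [ 0.4672 -0.1482  0.2075] yaw -0.1359 tilt [-0. -0.] w 0.0178 gf 10.0 F [-1.  -0.7 -0.9]
units [-0.009 -0.028  0.013]
0.09057205558461175 -0.011125722137736715
[[0.0175 0.27  ]
 [0.05   0.2675]
 [0.08   0.26  ]
 [0.1125 0.2475]
 [0.14   0.2325]
 [0.1675 0.215 ]
 [0.1925 0.1925]
 [0.215  0.1675]
 [0.2325 0.14  ]
 [0.2475 0.1125]
 [0.26   0.08  ]
 [0.2675 0.05  ]]
```

Emit:
jog_arm --motion '[0.0175, 0.27, 0, 0, 0, 0, 1, 0.05, 0.2675, 0, 0, 0, 0, 1, 0.08, 0.26, 0, 0, 0, 0, 1, 0.1125, 0.2475, 0, 0, 0, 0, 1, 0.14, 0.2325, 0, 0, 0, 0, 1, 0.1675, 0.215, 0, 0, 0, 0, 1, 0.1925, 0.1925, 0, 0, 0, 0, 1, 0.215, 0.1675, 0, 0, 0, 0, 1, 0.2325, 0.14, 0, 0, 0, 0, 1, 0.2475, 0.1125, 0, 0, 0, 0, 1, 0.26, 0.08, 0, 0, 0, 0, 1, 0, 0, 0, 0, 0, 0, 1]'

```text
time: 5.9
position: [0.5252, -0.245, 0.2075]
tool_rot: [0.998, -0.068, 0.002, 0.001]
ft_force: [0.5, 0.4, -0.9]
grip_width: 0.0172
grip_force: 10.0
```

```bash
python3 - <<'E'
from h import *
units([.467,-.147,.207])
h=np.array([.5568,-.1615]);th=-.1366
p=robot.get_obs()["position"][:2];d=p-h
print(np.linalg.norm(d), np.arctan2(-d[1],-d[0])-th)
E
```

```text
t 5.9 p [ 0.5252 -0.245   0.2075] yaw -0.1361 tilt [ 0.003 -0.002] w 0.0172 gf 10.0 F [ 0.5  0.4 -0.9]
units [-1.774 -2.23   0.005]
0.08928173657100079 1.3456095369095311
```

Emit:
jog_arm --motion '[0.2, 0.03, 0, 0, 0, 0, 1, 0, 0, 0, 0, 0, 0, 1, 0, 0, 0, 0, 0, 0, 0.4, 0, 0, 0, 0, 0, 0, 0, 0, 0, 0, 0, 0, 0, -0.3, 0, 0, 0, 0, 0, 0, -0.3, 0, 0, -0.6, 0, 0, 0, -0.3, 0, 0, -0.7, 0, 0, 0, -0.3, 0, 0, -0.7, 0, 0, 0, -0.3, 0, 0, -0.5, 0, 0, 0, -0.3, 0, 0, 0, 0, 0, 0, -0.3]'

```text
time: 7.28
position: [0.532, -0.2468, 0.3093]
tool_rot: [0.998, -0.068, 0.002, 0.001]
ft_force: [0.1, -0.7, -0.1]
grip_width: 0.0568
grip_force: 0.0
```

```bash
python3 -c "
from h import *
units([.446,-.146,.303])
cv2.imwrite('pics/t2.png',cv2.resize(robot.camera('top')[160:290,170:380],None,fx=3.5,fy=3.5))"
```

```text
t 7.28 p [ 0.532  -0.2468  0.3093] yaw -0.1359 tilt [ 0.004 -0.002] w 0.0568 gf 0.0 F [ 0.1 -0.7 -0.1]
units [-2.473 -2.206  0.144]
```

View pics/t2.png

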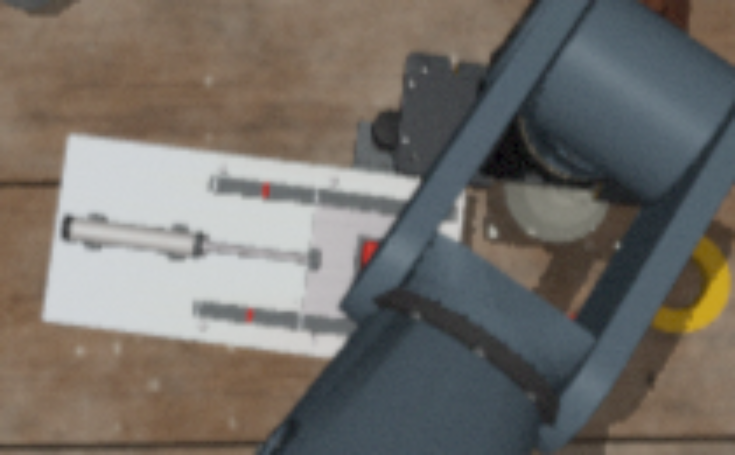

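The lamp shade now sits right of the box, at about (558,210) in the crop against a box edge near 468, so it is clear. The red handle shows at (370,252). Next I go above the handle.

Emit:
jog_arm --motion '[-0.62, -0.55, 0.03, 0, 0, 0, -0.3, -0.62, -0.55, 0.03, 0, 0, 0, -0.3, -0.62, -0.55, 0.03, 0, 0, 0, -0.3, -0.61, -0.55, 0.03, 0, 0, 0, -0.3, 0, 0, 0, 0, 0, 0, -0.3, 0, 0, 0, 0, 0, 0, -0.3]'

```text
time: 8.07
position: [0.4456, -0.1462, 0.3023]
tool_rot: [0.998, -0.068, 0.0, 0.0]
ft_force: [1.2, -0.1, 0.2]
grip_width: 0.0563
grip_force: 0.0
```

```bash
python3 - <<'E'
from h import *
units([.446,-.146,.103])
o=robot.get_obs();P=(o["position"],o["tool_rot"])
a=robot.camera('wrist');cv2.imwrite('pics/w2.png',a)
h=cv2.cvtColor(a,cv2.COLOR_BGR2HSV);m=cv2.inRange(h,(0,150,90),(8,255,255))|cv2.inRange(h,(172,150,90),(180,255,255))
n,l,s,c=cv2.connectedComponentsWithStats(m)
for i in range(1,n):
    if s[i,4]>8: print(s[i],c[i].round(1),cast("wrist",c[i],.119,P)[0,:2].round(4),cast("wrist",c[i],.083,P)[0,:2].round(4))
E
```

```text
t 8.07 p [ 0.4456 -0.1462  0.3023] yaw -0.1359 tilt [ 0. -0.] w 0.0563 gf 0.0 F [ 1.2 -0.1  0.2]
units [ 0.009 -0.006  4.983]
[178 112   4  12  41] [179.4 117.7] [ 0.5167 -0.0722] [ 0.5169 -0.0632]
[256 148  13  39 476] [262.  167.9] [ 0.4548 -0.1473] [ 0.4483 -0.1464]
[ 377  164   59   59 2128] [401.3 189.3] [ 0.4118 -0.2908] [ 0.4006 -0.3054]
[183 202   4  10  36] [184.6 206.3] [ 0.4246 -0.059 ] [ 0.4148 -0.0486]
```

View pics/w2.png

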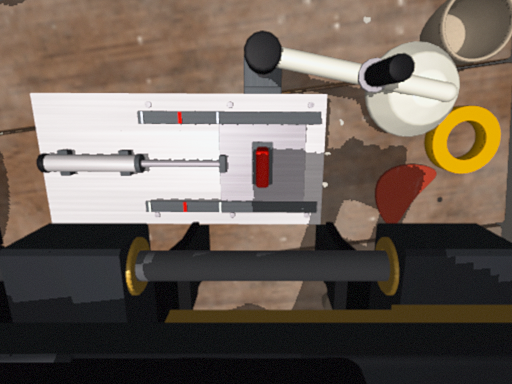

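The wrist view shows the red fin at (262,168), the marks at (179,118) and (185,206), and the lamp well clear. The fin is within 2 mm of the estimate, so I descend and pinch it.

Emit:
jog_arm --motion '[0, 0, 0.8, 0, 0, 0, 0.2, 0, 0, 0.8, 0, 0, 0, 0.2, 0, 0, 0.8, 0, 0, 0, 0.2, 0, 0, 0.8, 0, 0, 0, 0.2, 0, 0, 0.7, 0, 0, 0, 0.2, 0, 0, 0.5, 0, 0, 0, 0.2, 0, 0, 0.38, 0, 0, 0, 0.2, 0, 0, 0.2, 0, 0, 0, 0.2, 0, 0, 0, 0, 0, 0, 0.2]'

```text
time: 9.25
position: [0.4454, -0.1461, 0.1029]
tool_rot: [0.998, -0.068, -0.0, -0.0]
ft_force: [-0.6, 0.6, 1.3]
grip_width: 0.0348
grip_force: 0.0
```

Emit:
jog_arm --motion '[0, 0, 0, 0, 0, 0, 0.6, 0, 0, 0, 0, 0, 0, 1, 0, 0, 0, 0, 0, 0, 1, 0, 0, 0, 0, 0, 0, 1, 0, 0, 0, 0, 0, 0, 1, 0, 0, 0, 0, 0, 0, 1, 0, 0, 0, 0, 0, 0, 1]' --grip_force 35

```text
time: 10.12
position: [0.4455, -0.146, 0.104]
tool_rot: [0.998, -0.068, 0.0, 0.0]
ft_force: [-1.2, -0.5, 5.9]
grip_width: 0.0136
grip_force: 35.0
```

```bash
python3 -c "
from h import *
units(np.array([.446,-.146,.103])+.042*np.array([.1361,.9907,0]))
robot.camera('side')"
```

```text
t 10.12 p [ 0.4455 -0.146   0.104 ] yaw -0.136 tilt [ 0.001 -0.001] w 0.0136 gf 35.0 F [-1.2 -0.5  5.9]
units [ 0.014 -1.051  0.025]
```

Emit:
jog_arm --motion '[0, -0.15, 0, 0, 0, 0, 1, 0, -0.15, 0, 0, 0, 0, 1, 0, -0.15, 0, 0, 0, 0, 1, 0, -0.15, 0, 0, 0, 0, 1, 0, -0.15, 0, 0, 0, 0, 1, 0, -0.15, 0, 0, 0, 0, 1, 0, -0.1, 0, 0, 0, 0, 1, 0, 0, 0, 0, 0, 0, 1, 0, 0, 0, 0, 0, 0, 1]'

```text
time: 11.3
position: [0.4509, -0.1079, 0.104]
tool_rot: [0.998, -0.067, 0.0, 0.002]
ft_force: [-3.4, -7.0, 5.0]
grip_width: 0.0139
grip_force: 35.0
```

```bash
cat > look.py <<'E'
from h import *
import sys
units(np.array([.4455,-.146,.104])+.042*np.array([.1361,.9907,0]))
o=robot.get_obs();P=(o["position"],o["tool_rot"])
cv2.imwrite('pics/w_%s.png'%sys.argv[1],robot.camera('wrist'))
a=robot.camera('top')[190:280,175:315];cv2.imwrite('pics/t_%s.png'%sys.argv[1],cv2.resize(a,None,fx=5,fy=5,interpolation=cv2.INTER_CUBIC))
E
python3 look.py 3
```

```text
t 11.3 p [ 0.4509 -0.1079  0.104 ] yaw -0.1347 tilt [ 0.001 -0.003] w 0.0139 gf 35.0 F [-3.4 -7.   5. ]
units [-0.003 -0.087  0.001]
```

View pics/w_3.png

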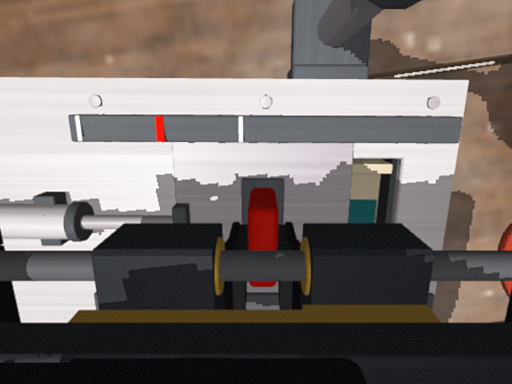

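The near view shows the plate's leading edge at u≈173 (v≈150), the red mark centred at (160,128) and the white shut mark at (241,128). I'll compute the remaining gap.

```bash
cat > gap.py <<'E'
from h import *
import sys
o=robot.get_obs();P=(o["position"],o["tool_rot"])
a=cv2.imread(sys.argv[1]).astype(int)
v0,v1=150,165
g=a[v0:v1,100:235].sum(2).mean(0);e=100+np.argmax(np.abs(g[2:]-g[:-2]))+1
r=a[118:138,100:260];m=(r[:,:,2]>150)&(r[:,:,1]<90);red=np.argwhere(m).mean(0)[::-1]+[100,118]
w=(r[:,70:].min(2)>170);wh=np.argwhere(w).mean(0)[::-1]+[170,118]
print("edge",e,"red",red,"white",wh)
y=lambda uv,z:cast("wrist",uv,z,P)[0,:2]@np.array([.1361,.9907])
yr=y(red,.083);print("red-white",yr-y(wh,.083));
for z in(.075,.077): print("gap",z,yr-y((e,157),z))
t=y(red,.083)-np.array([.4657,-.0558])@[.1361,.9907];print("mark vs earlier",t)
E
python3 gap.py pics/w_3.png
```

```text
edge 172 red [159.48765432 127.31481481] white [240.08333333 127.16666667]
red-white 0.04189281342850254
gap 0.075 0.003218483885823159
gap 0.077 0.0037686979278067773
mark vs earlier -0.0002130242716640307
```

Emit:
jog_arm --motion '[0, -0.05, 0, 0, 0, 0, 1, 0, -0.045, 0, 0, 0, 0, 1, 0, 0, 0, 0, 0, 0, 1, 0, 0, 0, 0, 0, 0, 1, 0, 0, 0, 0, 0, 0, 1, 0, 0, 0, 0, 0, 0, 1, 0, 0, 0, 0, 0, 0, 1]'

```text
time: 12.28
position: [0.4514, -0.1043, 0.104]
tool_rot: [0.998, -0.067, 0.0, 0.002]
ft_force: [-3.8, -7.5, 5.3]
grip_width: 0.0138
grip_force: 35.0
```

```bash
python3 look.py 4; python3 gap.py pics/w_4.png
```

```text
t 12.28 p [ 0.4514 -0.1043  0.104 ] yaw -0.1348 tilt [ 0.001 -0.003] w 0.0138 gf 35.0 F [-3.8 -7.5  5.3]
units [-0.003  0.004  0.   ]
edge 172 red [166.46625767 127.36196319] white [247.  127.5]
red-white 0.04185920475493793
gap 0.075 -0.00040517998479130957
gap 0.077 0.00014485391453856328
mark vs earlier -0.00016057643253553078
```

View pics/w_4.png

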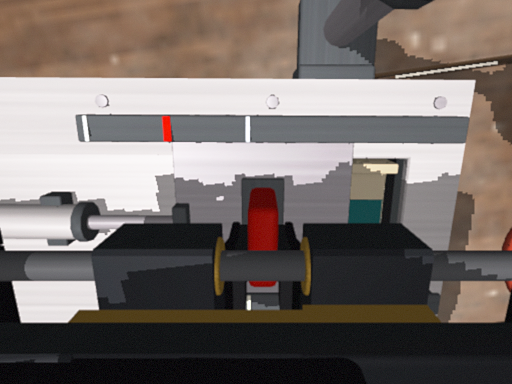

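View pics/t_4.png

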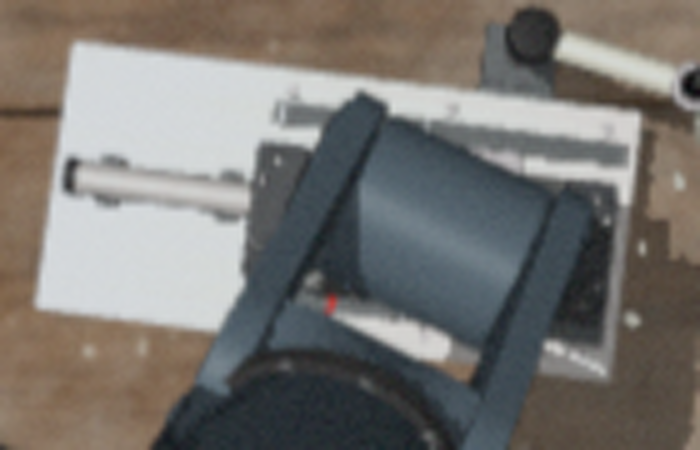

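The leading edge (u≈172) lines up with the red mark (u≈166 on the higher rail) to within about 0.5 mm. Only the teal tile shows, at (364,211), and the lamp arm is still swung out to the right. The grip is steady, so I hand in.

```bash
python3 -c "
from rig import robot
print(robot.hand_in())"
```

```text
the job is handed in; nothing more can be done
None
```

I swung the lamp clear to the right, then opened the shutter to half travel (leading edge within about 0.5 mm of the red marks, only the teal tile uncovered) and handed in at 12.3 s with the gripper still holding it; no verdict was returned.

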